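# Clamp the core insert and throw the stroke lever into the marked notch

## Robot

A 7-joint arm with a two-finger parallel gripper is mounted at the origin on the work surface. World frame = base frame: x ahead of the robot, y to its left, z up, the work surface at z = 0. Lengths are in m, angles in rad, forces in N, time in s.
With the tool pointing down it reaches from about 0.425 to 0.825 m from the base axis. Payload 3.6 kg.
Tool frame: the origin (TCP) lies at the very end of the fingers, on their centre line; the grasp point (between the pads) lies 19 mm behind it (arm.tcp_to_grasp is the z of the grasp point in the tool frame, in m); z points along the fingers, y is the line along which they close (so a half turn about z gives the same grasp; the last joint's range is limited). The gripper opens to 85 mm and grips with 20 to 120 N. Pads are 22 mm wide; open, the fingers measure 114 mm over their backs; the gripper's body (76 mm by 85 mm) begins 54 mm behind the grasp point. The pads swing forward as they close: fully open they stand 13 mm farther back than shut.
Start: joints at [-1.206, 0.615, -0.013, 1.423, 0.008, 1.103, -0.04], TCP at [0.248, 0.601, 0.231] pointing down, gripper open.
Joint ranges: [-3.12, 3.12], [-0.3, 2.06], [-1.34, 1.32], [0.26, 2.42], [-1.36, 4.5], [0.01, 1.98], [-2.84, 2.84]. Speed limits (rad/s): [2.79, 2.79, 3.14, 3.14, 3.14, 3.14, 3.14].

## Interface

Orientations are given as a unit quaternion [w, x, y, z].
In Python, from station import arm, viewer, finder gives the robot as it stands.
- The arm moves only by the tool arm_command, never from a script. Its arguments are lists of equal length, an entry for each row: "hand": the opening, from -1 (shut) to 1 (fully open); "offset": the shift along the tool's x, y, z in m, a list of three; "spin": the turn about the tool's z in degrees. In form: {"hand": [hand, ...], "offset": [[x, y, z], ...], "spin": [spin, ...]}. A call has 1 to 12 rows; each row shifts and turns the commanded pose from where the row before left it, along the tool's axes as they then stand; what a row does not reach is not made up. A row lasts 1/10 s, in which the tool goes at most 50 mm and 8.59 degrees, less where a joint would pass 70% of its speed; a pose out of reach is approached as far as the arm can. A call with a gripper value outside its range is refused whole. The fingers move at their own pace and stop on an object; the grip force is fixed at half the most. Time passes only in rows, so rows that do not move let the fingers close. It gives the time, the measured TCP pose, the force, the opening and the grip force at its end, in the units of the state.
- arm.get_state(): the state, without advancing time (a new reading comes with each control period).
- viewer.snapshot(name): name is "scene" or "side" or "wrist"; returns a dict with "img" (480x640x3 uint8, red, green, blue), "depth" (480x640 float32, m along the optical axis (not along the pixel's ray), 0 where there is no reading), "fx", "fy", "cx", "cy" (pixels), "k1" (the pictures are not rectified: a ray, as slopes to the right and down, at radius r is drawn at 1 + k1 r^2 times it, then the intrinsics apply), "view" (4x4, takes a point from world to camera coordinates). Camera axes: x right, y down, z forward; pixel columns grow to the right and rows downward; lengths in m; the calibration is good to about 2 mm. A picture is of the moment at which its call begins.
- arm.finish_job(): hands the job in; it is judged then, once.
Trained networks look in a picture, given as the dict that the camera call returned (one of the last four; its "shot" number tells which), for a name from the list of things; names that differ only in an ending like _2 or _b are one class to them, and where a whole thing is asked for, a point or a joint stands for the part that bears it (a point fixed in the world has none). Each returns a list of dicts, best first, with "score" (0 to 1); they miss things now and then, are a little off and sometimes report something else, mostly with a low value. They report only what shows in the picture. A call takes as long as a camera call.
- finder.boxes_of(picture, target): "pixel" ([row, column] in pixels, amid what is visible of it).
The state is a dict: "clock": time; "joints": joint angles; "qvel": joint speeds; "tau": joint torques, N m; "eef_pos": TCP position; "tcp_rot": TCP orientation; "contact_force": force on the tool from outside, world axes, zero at the start; "torque": the same for the moment, N m; "finger_gap": opening from 0.0 (shut) to 1.0 (fully open); "grasp_force": force on a finger pad.
Only numpy, scipy, OpenCV 4.12 (cv2) and the standard library are available. Lean on these libraries where they do the work, as an engineer would, in place of code of your own. Each camera call takes 0.05 s, during which the arm holds its last target. There are 200 camera calls.

## Task

Get the polishing rig ready to run: first press the raised handle of the toggle clamp down until it snaps over and stays down by itself, holding the square core insert in its nest. Then throw the stroke lever on the grey drive box out of its parking notch at the end of the row into the notch marked by the pointed cone stud (two of the other notches have only flat round buttons), so that it rests there when you let go. Leave the V-block, the polishing stick and the magnet base where they are.

Things in the scene. Friction and masses are not known exactly. Their poses are not given: they have to be found in the camera images.
- gearbox: Grey stroke drive box fixed to the bench, 280 x 280 mm, 85 mm high, with an aluminium top plate (top 90 mm above the bench) and a dark motor 90 mm across on its +x face. Origin: centre of the underside; -x faces the robot. On top: the stroke lever over a dark toothed rim (top 100 mm above the bench) with four gaps, the notches. Lever pivot at (80, 0) mm in this frame, notches on its robot side.
- stroke_lever (a joint): Lever angle about its upright pivot, rad, growing counter-clockwise from above. Sprung notches at 0 (parking, +y end, no stud; it starts there), 0.4, 0.8, 1.2; stops at -0.07 and 1.27. Needs up to about 9 N at the knob; let go within 0.1 of a notch it snaps in. It points from the pivot along (-cos(q-0.6), -sin(q-0.6)) in the box's frame. Bar 18 mm wide, top 125 mm above the bench, 150 mm long.
- lever_pivot (a point): Point on the upright pivot axis of the stroke lever, 120 mm above the bench; the boss there is 44 mm across.
- lever_knob (a point): Centre of the upright black cylindrical knob on the stroke lever: 28 mm diameter, 50 mm high (136 to 186 mm above the bench), 115 mm from the pivot axis. It turns with the lever. Nothing else near it on the box is higher than 135 mm above the bench.
- lever_index (a point): Point on the lever's centre line 175 mm from the pivot axis (25 mm beyond the end of the bar), 120 mm above the bench. It stands straight above the centre of a notch's stud when the lever rests in that notch.
- mark: The mark: a pointed dark steel cone stud, 30 mm diameter, 45 mm high, fixed on the top plate 175 mm from the pivot, just outside one of the three notches other than the parking notch. The other two notches have flat round buttons there, 24 mm across and 5 mm high. Origin: centre of its underside, 90 mm above the bench.
- clamp_handle (a joint): Angle of the clamp's handle about its level hinge, rad: 0 = fully open (slopes up 0.85 rad above level), growing as it is pressed down, 0.75 = shut (slopes up 0.10 rad). Sprung: comes back up if let go before about 0.4, snaps shut and stays down beyond about 0.45. Needs up to about 11 N square to the handle at handle_grip. The clamp's arm comes down on the insert with it.
- handle_grip (a point): Point on the axis of the black round handle grip of the clamp, 145 mm from the hinge. The grip is 24 mm thick and runs from 90 to 175 mm from the hinge; its underside is free. In this frame -x points along the handle to its free end and +z square to it, upward.
- handle_hinge (a point): Centre of the level hinge of the clamp handle, 75 mm above the bench, between two dark cheeks, 52 mm wide overall and 95 mm high. The handle points from here towards the robot; the clamp's arm (80 mm long, raised while open) and the nest are on the far side. The clamp's dark base plate is 200 x 110 x 20 mm, fixed.
- nest (a point): Centre of the floor of the clamp's nest, 20 mm above the bench, 85 mm beyond the hinge; low steel strips fence it.
- insert: The square steel core insert, 60 x 60 x 25 mm with a 26 x 40 x 15 mm raised boss, 0.8 kg, lying loose in the nest already. Origin: centre of the underside.
- vblock: Bystander: loose aluminium V-block 80 x 50 x 40 mm. Origin: centre of the underside.
- stick: Bystander: loose black acrylic polishing stick 160 x 16 x 10 mm, long along its x. Origin: centre of the underside.
- magnet: Bystander: loose brass magnet base 60 x 50 x 45 mm with a 30 mm steel stub on top. Origin: centre of the underside.

How it is judged:
On the way, in this order (a step that is already met when the one before it is completed fails the run):
1. the clamp handle is down and latched (value of joint clamp_handle above 0.66 rad), for 0.2 s.
2. the stroke lever is in the marked notch (horizontal distance between lever_index and mark below 0.012 m and velocity of joint stroke_lever between -0.1 and 0.1 rad/s), for 0.2 s.
At the end, for the whole second after the job is handed in: The clamp handle stays latched down (joint above 0.66 of 0.75 rad), the stroke lever rests in the notch marked by the cone stud (its index point within 12 mm, seen from above, of the stud's centre, and not moving), and the insert lies still within 8 mm of its place in the nest (all of step 2 and value of joint clamp_handle above 0.66 rad and distance between insert and nest below 0.008 m and linear speed of insert below 0.02 m/s); the robot touches nothing.
It fails at once if the V-block is moved by more than 25 mm (distance of vblock from where it was at the start of the episode above 0.025 m).
It fails at once if the polishing stick is moved by more than 25 mm (distance of stick from where it was at the start of the episode above 0.025 m).
It fails at once if the magnet base is moved by more than 25 mm (distance of magnet from where it was at the start of the episode above 0.025 m).
It also fails if it takes over 54 s, if anything falls off the work surface, if the arm or the gripper's body presses on something with over 40 N, if the wrist force passes 120 N, or if a joint passes its speed limit or range.

## Working session

There is one attempt and no reset: what is moved stays moved. The work goes in short steps, Python scripts to look and compute and a tool call to move; the robot and the scene stay as the last step left them, time stands still between calls to the robot, and variables do not carry over. Pictures are saved under pics/ and viewed, at most 10 in all, crops included, and the job is handed in when it is done.

Besides the shell and the picture viewer there is one more tool, called after "Request:" as name(argument=value, ...), one argument or row to a line, values as JSON. arm_command: Moves the arm, as the interface text tells. Its arguments: {"type":"object","properties":{"hand":{"type":"array","items":{"type":"number"}},"offset":{"type":"array","items":{"type":"array","items":{"type":"number"}}},"spin":{"type":"array","items":{"type":"number"}}},"required":["hand","offset","spin"]}

```bash
mkdir -p pics; cat > h.py <<'E'
import numpy as np, cv2
from station import arm, viewer, finder
def world(p, r, c, d=None):
    r=int(round(r));c=int(round(c))
    if d is None:
        w=p["depth"][max(r-2,0):r+3,max(c-2,0):c+3]; w=w[w>0]; d=np.median(w) if w.size else np.nan
    x,y=(c-p["cx"])/p["fx"],(r-p["cy"])/p["fy"]
    u,v=x,y
    for _ in range(20):
        k=1+p["k1"]*(u*u+v*v); u,v=x/k,y/k
    return (np.linalg.inv(p["view"])@[u*d,v*d,d,1])[:3]
def cloud(p):
    r,c=np.mgrid[0:480,0:640]; d=p["depth"]
    x,y=(c-p["cx"])/p["fx"],(r-p["cy"])/p["fy"]; u,v=x,y
    for _ in range(20):
        k=1+p["k1"]*(u*u+v*v); u,v=x/k,y/k
    P=np.stack([u*d,v*d,d,np.ones_like(d)],-1)@np.linalg.inv(p["view"]).T
    P=P[...,:3]; P[d<=0]=np.nan; return P
E
python3 - <<'E'
from h import *
for n in ("scene","side"):
    p=viewer.snapshot(n); cv2.imwrite(f"pics/{n}0.png",p["img"][...,::-1])
    np.savez(f"{n}0.npz",**{k:p[k] for k in("img","depth","fx","fy","cx","cy","k1","view")})
    print(n,np.linalg.inv(p["view"])[:3,3].round(3))
    for t in ["gearbox","lever_pivot","lever_knob","mark","handle_grip","handle_hinge","insert","vblock","stick","magnet"]:
        for b in finder.boxes_of(p,t)[:2]:
            print(t,round(b["score"],2),np.round(b["pixel"]),world(p,*b["pixel"]).round(3))
s=arm.get_state();print(s["eef_pos"],s["tcp_rot"],s["contact_force"],s["finger_gap"])
E
```

```text
scene [1.041 0.658 1.165]
gearbox 0.71 [191. 268.] [ 0.618 -0.207  0.091]
gearbox 0.56 [184. 266.] [ 0.622 -0.206  0.123]
lever_pivot 0.79 [183. 269.] [ 0.613 -0.204  0.123]
lever_knob 0.88 [182. 268.] [ 0.613 -0.209  0.123]
mark 0.39 [147. 279.] [ 0.506 -0.319  0.112]
handle_grip 0.6 [299. 381.] [0.608 0.28  0.154]
handle_hinge 0.97 [299. 382.] [0.607 0.281 0.154]
insert 0.66 [340. 322.] [0.754 0.247 0.058]
insert 0.27 [297. 380.] [0.608 0.275 0.156]
vblock 0.93 [244. 355.] [0.507 0.061 0.039]
stick 0.7 [360. 458.] [0.503 0.465 0.009]
magnet 0.86 [287. 282.] [0.748 0.06  0.045]
side [ 0.023 -0.696  0.698]
gearbox 0.72 [360. 427.] [ 0.542 -0.284  0.091]
lever_pivot 0.84 [306. 423.] [ 0.607 -0.208  0.125]
lever_knob 0.65 [305. 424.] [ 0.61  -0.208  0.125]
lever_knob 0.34 [361. 426.] [ 0.538 -0.286  0.092]
mark 0.91 [382. 428.] [ 0.493 -0.331  0.109]
handle_grip 0.86 [193. 268.] [0.587 0.271 0.17 ]
handle_hinge 0.86 [194. 269.] [0.59  0.27  0.167]
insert 0.56 [227. 331.] [0.739 0.227 0.047]
vblock 0.87 [308. 288.] [0.473 0.024 0.041]
stick 0.89 [232. 204.] [0.497 0.463 0.01 ]
stick 0.45 [361. 427.] [ 0.539 -0.287  0.092]
magnet 0.94 [265. 376.] [0.715 0.03  0.044]
[0.24759397 0.60097489 0.23131902] [-1.15637542e-05  1.94158665e-01  9.80970139e-01 -4.91895104e-06] [ 0.3501658  -0.67363226  0.25039276] 0.994202552453948
```

View pics/scene0.png

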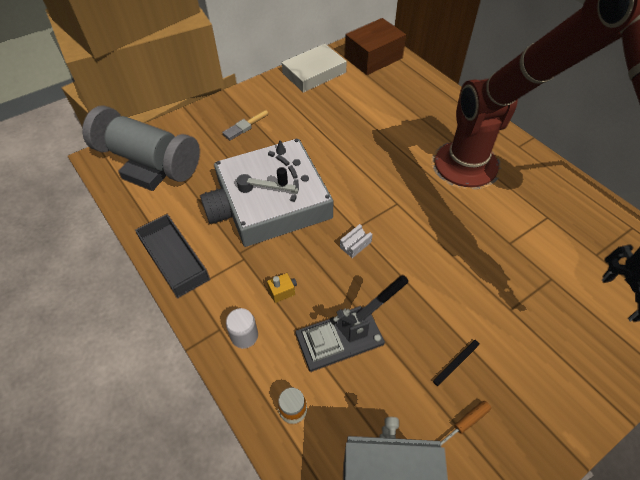

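View pics/side0.png

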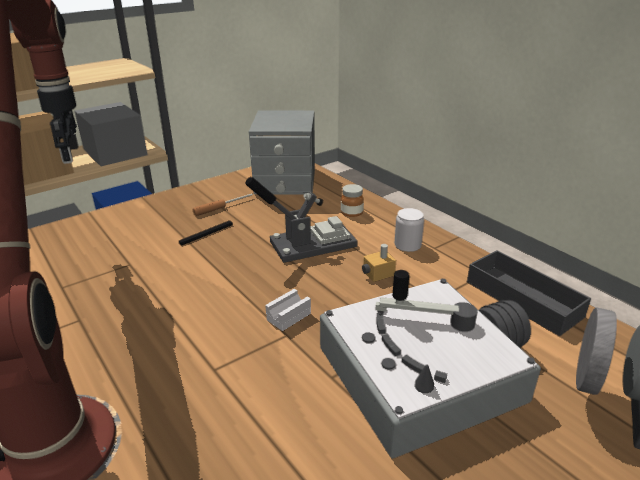

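```bash
python3 - <<'E'
from h import *
C=np.concatenate([cloud(dict(np.load(f"{n}0.npz"))).reshape(-1,3) for n in("scene","side")])
C=C[~np.isnan(C).any(1)]
def sel(x0,x1,y0,y1,z0,z1): return C[(C[:,0]>x0)&(C[:,0]<x1)&(C[:,1]>y0)&(C[:,1]<y1)&(C[:,2]>z0)&(C[:,2]<z1)]
b=(.35,1,-.5,0)
k=sel(*b,.178,.195);print("knob top",len(k),k.mean(0) if len(k) else"", np.ptp(k,0) if len(k) else "")
k=sel(*b,.14,.178);print("knob side",len(k),k.mean(0), k.min(0),k.max(0))
k=sel(*b,.120,.129);print("bar top",len(k),k.mean(0)); 
q=k[:,:2]-k[:,:2].mean(0);w,v=np.linalg.eigh(q.T@q);print(v[:,1],np.percentile(q@v[:,1],[1,99]))
k=sel(*b,.086,.093);r=cv2.minAreaRect(k[:,:2].astype(np.float32));print("top plate",r)
k=sel(.4,.62,-.45,-.2,.105,.119);print("cone?",len(k),np.median(k,0),k.min(0),k.max(0))
k=sel(.35,.85,.15,.4,.12,.25);print("grip",len(k));
for z in np.arange(.06,.24,.015):
    k=sel(.35,.85,.1,.4,z,z+.015); 
    if len(k): print(round(z,3),len(k),np.median(k,0).round(3),k.min(0).round(3),k.max(0).round(3))
k=sel(.5,.85,.1,.4,.016,.023);print("clamp base",cv2.minAreaRect(k[:,:2].astype(np.float32)))
E
```

```text
knob top 495 [ 0.67433047 -0.32117416  0.18192132] [0.21543014 0.31444791 0.01119435]
knob side 2137 [ 0.7212322  -0.41079743  0.16010408] [ 0.56709925 -0.49997088  0.14000055] [ 0.84817564 -0.15824861  0.1779999 ]
bar top 1699 [ 0.64928834 -0.27983786  0.12435084]
[-0.53885669  0.84239745] [-0.27442626  0.1563243 ]
top plate ((0.6624308824539185, -0.298622190952301), (0.36201122403144836, 0.46035537123680115), 76.54295349121094)
cone? 193 [ 0.49231365 -0.32195384  0.11184764] [ 0.48203665 -0.33256033  0.10500041] [ 0.61925732 -0.20002808  0.11894879]
grip 1225
0.06 275 [0.673 0.238 0.064] [0.629 0.211 0.06 ] [0.775 0.29  0.075]
0.075 302 [0.659 0.253 0.084] [0.628 0.227 0.075] [0.694 0.292 0.09 ]
0.09 393 [0.658 0.258 0.095] [0.629 0.227 0.09 ] [0.692 0.289 0.105]
0.105 216 [0.671 0.258 0.113] [0.614 0.234 0.105] [0.726 0.28  0.12 ]
0.12 269 [0.684 0.257 0.127] [0.604 0.235 0.12 ] [0.728 0.283 0.135]
0.135 265 [0.686 0.255 0.142] [0.585 0.235 0.135] [0.712 0.287 0.15 ]
0.15 149 [0.598 0.273 0.158] [0.57  0.261 0.15 ] [0.614 0.291 0.165]
0.165 163 [0.587 0.276 0.173] [0.557 0.267 0.165] [0.604 0.294 0.18 ]
0.18 164 [0.574 0.279 0.188] [0.546 0.269 0.18 ] [0.589 0.297 0.195]
0.195 189 [0.559 0.284 0.203] [0.541 0.272 0.195] [0.578 0.3   0.21 ]
0.21 26 [0.558 0.287 0.211] [0.547 0.281 0.21 ] [0.564 0.295 0.214]
clamp base ((0.6993392109870911, 0.2481691837310791), (0.11777099967002869, 0.2062850147485733), 75.05293273925781)
```

The scene view shows the clamp with its raised handle around (395,295) and the nest at (322,342). In both views the cone stud is at the far end of the notch row: side (425,378), scene (280,148). The lever is at the opposite end, and its knob is at side (400,285). Handle first: I'll close the fingers, align with the handle (yaw 165°), and move above the grip.

Request:
arm_command(
  hand=[-1,-1,-1,-1,-1,-1,-1,-1,-1,-1,-1,-1],
  offset=[
    [0,0,-0.01],
    [-0.04,-0.0225,-0.002],
    [-0.04,-0.0225,-0.002],
    [-0.04,-0.0225,-0.002],
    [-0.04,-0.0225,-0.002],
    [-0.04,-0.0225,-0.002],
    [-0.04,-0.0225,-0.002],
    [-0.04,-0.0225,-0.002],
    [-0.04,-0.0225,-0.002],
    [-0.04,-0.0225,-0.002],
    [-0.039,-0.0225,-0.002],
    [0,0,0],
  ],
  spin=[-7.4,0,0,0,0,0,0,0,0,0,0,0],
)

```text
clock: 2.3
eef_pos: [0.5811, 0.2709, 0.2613]
tcp_rot: [0.003, 0.137, 0.991, -0.003]
contact_force: [-1.2, -0.9, -0.7]
finger_gap: -0.0
grasp_force: 0.0
```

```bash
python3 - <<'E'
from h import *
from scipy.optimize import least_squares
C=np.concatenate([cloud(dict(np.load(f"{n}0.npz"))).reshape(-1,3) for n in("scene","side")])
C=C[~np.isnan(C).any(1)]
def sel(x0,x1,y0,y1,z0,z1): return C[(C[:,0]>x0)&(C[:,0]<x1)&(C[:,1]>y0)&(C[:,1]<y1)&(C[:,2]>z0)&(C[:,2]<z1)]
k=sel(.45,.66,-.3,-.1,.14,.19)
f=least_squares(lambda v:np.hypot(k[:,0]-v[0],k[:,1]-v[1])-.014,k[:,:2].mean(0),loss="soft_l1",f_scale=.003)
kt=k[k[:,2]>.18]; print("knob fit",f.x,len(k),"top",kt.mean(0))
b=(.45,.8,-.36,-.08); k=sel(*b,.121,.129); k=k[np.hypot(*(k[:,:2]-f.x).T)>.02]
print("bar",k.min(0),k.max(0)); q=k[:,:2]-k[:,:2].mean(0);w,v=np.linalg.eigh(q.T@q);print(k.mean(0),v[:,1],np.percentile(q@v[:,1],[0,100]))
k=sel(.4,.8,-.42,-.05,.087,.0925);r=cv2.minAreaRect(k[:,:2].astype(np.float32));print("plate",r)
k=sel(.46,.53,-.36,-.29,.1,.14);m=least_squares(lambda v:np.hypot(k[:,0]-v[0],k[:,1]-v[1])-(.135-k[:,2])/3,k[:,:2].mean(0),loss="soft_l1",f_scale=.003);print("cone",m.x,len(k))
s=arm.get_state();print(s["eef_pos"],s["tcp_rot"],s["contact_force"])
g=sel(.53,.61,.25,.31,.15,.215)
def res(v):
    a=np.array([v[0],v[1],.184]);d=np.array([np.cos(v[2])*np.cos(v[3]),np.sin(v[2])*np.cos(v[3]),np.sin(v[3])]);return np.linalg.norm(np.cross(g-a,d),axis=1)-.012
m=least_squares(res,[.567,.283,2.88,.85],loss="soft_l1",f_scale=.003);print("grip",m.x,np.abs(m.fun).mean())
E
```

```text
knob fit [ 0.58354004 -0.17344015] 613 top [ 0.58185226 -0.17486387  0.18512136]
bar [ 0.48780241 -0.32715113  0.12100305] [ 0.68587799 -0.14333876  0.12894456]
[ 0.62454741 -0.23386071  0.12449359] [-0.83262625  0.55383529] [-0.06504106  0.10319597]
plate ((0.6372706890106201, -0.2512745261192322), (0.2816060483455658, 0.3868684768676758), 76.52983093261719)
cone [ 0.4965107  -0.32153375] 437
[0.58105984 0.27089234 0.26131866] [ 0.0029484   0.13741281  0.99050505 -0.00296275] [-1.18580675 -0.91260637 -0.67768784]
grip [0.56918011 0.28458367 2.86179559 0.84124719] 0.0016913589537197115
```

Request:
arm_command(
  hand=[-1,-1,-1,-1,-1,-1],
  offset=[
    [0,0.009,0.01],
    [0,0,0.015],
    [0,0,0.015],
    [0,0,0.01],
    [0,0,0.005],
    [0,0,0],
  ],
  spin=[0,0,0,0,0,0],
)

```text
clock: 2.9
eef_pos: [0.5766, 0.2903, 0.2058]
tcp_rot: [-0.0, 0.13, 0.992, 0.0]
contact_force: [-0.1, 0.5, 0.7]
finger_gap: 0.0
grasp_force: 0.0
```

Request:
arm_command(
  hand=[-1,-1,-1,-1,-1,-1,-1,-1,-1,-1],
  offset=[
    [0,-0.008,0],
    [0.007,0,0.011],
    [0.007,0,0.011],
    [0.0065,0,0.011],
    [0.0065,0,0.011],
    [0.006,0,0.0135],
    [0.006,0,0.0135],
    [0.003,0,0.011],
    [0.003,0,0.011],
    [0,0,0],
  ],
  spin=[0,0,0,0,0,0,0,0,0,0],
)

```text
clock: 3.9
eef_pos: [0.5303, 0.2924, 0.1117]
tcp_rot: [-0.001, 0.13, 0.991, -0.001]
contact_force: [0.0, -0.2, -0.3]
finger_gap: 0.001
grasp_force: 0.0
```

```bash
python3 - <<'E'
from h import *
p=viewer.snapshot("side"); cv2.imwrite("pics/s1.png",cv2.resize(p["img"][120:320,150:400,::-1],(750,600)))
E
```

```text
(no output)
```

View pics/s1.png

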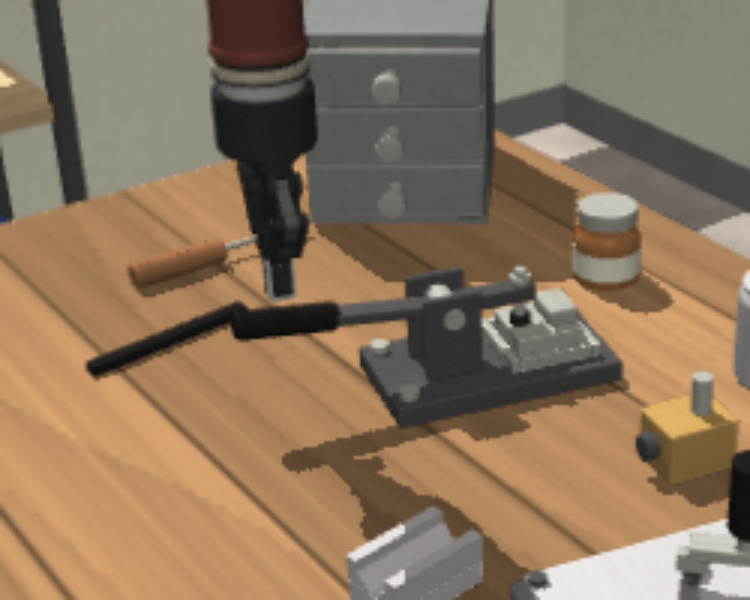

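The handle now slopes nearly level and stays clear of the fingertips, with the arm resting on the insert, so it has latched. Geometry for the lever: the measured knob-to-cone distance is 0.1717 m. The 1.2 notch predicts 0.171 m, so the cone marks that notch. Pivot is at about (0.660, -0.259).

Request:
arm_command(
  hand=[-1,-1,-1,-1,-1,-1,-1,-1,-1,-1,-1,-1],
  offset=[
    [0,0,-0.05],
    [0,0,-0.05],
    [-0.0172,-0.0436,-0.003],
    [-0.0172,-0.0436,-0.003],
    [-0.0172,-0.0436,-0.003],
    [-0.0172,-0.0436,-0.003],
    [-0.0172,-0.0436,-0.003],
    [-0.0172,-0.0436,-0.003],
    [-0.0172,-0.0436,-0.003],
    [-0.0172,-0.0436,-0.003],
    [-0.0172,-0.0436,-0.003],
    [-0.0172,-0.0436,-0.003],
  ],
  spin=[0,0,0,0,0,0,0,0,0,0,0,0],
)

```text
clock: 5.15
eef_pos: [0.5854, -0.1751, 0.2445]
tcp_rot: [0.001, 0.131, 0.991, -0.0]
contact_force: [0.9, 0.5, 1.0]
finger_gap: -0.0
grasp_force: 0.0
```

Request:
arm_command(
  hand=[-0.05,-0.05,-0.05,-0.05,-0.05,-0.05,-0.05,-0.05],
  offset=[
    [0,0,0],
    [0,0,0],
    [0,0,0],
    [0,0,0],
    [0,0,0],
    [0,0,0],
    [0,0,0],
    [0,0,0],
  ],
  spin=[8.25,8.25,8.25,8.25,0,0,0,0],
)

```text
clock: 5.95
eef_pos: [0.585, -0.1728, 0.2435]
tcp_rot: [0.0, 0.406, 0.914, 0.0]
contact_force: [-1.1, -0.1, -0.5]
finger_gap: 0.473
grasp_force: 0.0
```

```bash
python3 - <<'E'
from h import *
from scipy.spatial.transform import Rotation as R
s=arm.get_state();q=s["tcp_rot"];M=R.from_quat(q,scalar_first=True).as_matrix()
print(s["eef_pos"],np.degrees(np.arctan2(M[1,0],M[0,0])),s["finger_gap"],s["contact_force"])
print("tool shift to knob",M.T@(np.array([.583,-.1735,.147])-s["eef_pos"]))
p=viewer.snapshot("scene")
for t in("clamp_handle","lever_knob"):print([(b["score"],b["pixel"]) for b in finder.boxes_of(p,t)[:1]])
w=viewer.snapshot("wrist");cv2.imwrite("pics/w1.png",w["img"][...,::-1])
C=cloud(p);g=C[(C[...,0]>.48)&(C[...,0]<.58)&(C[...,1]>.25)&(C[...,1]<.33)&(C[...,2]>.05)];print("grip z",g.max(0),g.mean(0))
E
```

```text
[ 0.58498166 -0.17275816  0.24347623] 132.0723156659718 0.47269638429235145 [-1.09250136 -0.10579809 -0.51331734]
tool shift to knob [ 0.00079207 -0.00198466  0.09647577]
[(0.73, [310.0, 385.0])]
[(0.97, [183.1, 270.1])]
grip z [0.57988696 0.31331004 0.10668226] [0.54016849 0.29498215 0.09587665]
```

View pics/w1.png

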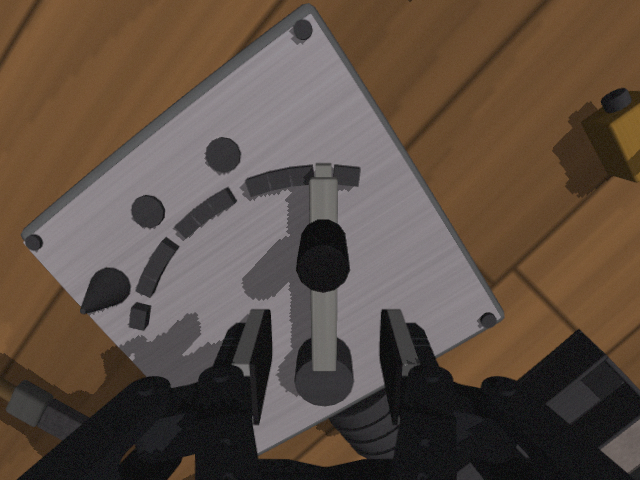

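The wrist view shows the knob at (322,255), centred between the open fingers and in line with the lever. The cone is at (105,288), at the last notch. I'll descend around the knob and sweep 1.2 rad.

Request:
arm_command(
  hand=[-0.05,-0.05,-0.05,-0.05,-0.05],
  offset=[
    [0.001,-0.002,0.03],
    [0,0,0.03],
    [0,0,0.02],
    [0,0,0.016],
    [0,0,0],
  ],
  spin=[0,0,0,0,0],
)

```text
clock: 6.65
eef_pos: [0.5811, -0.1726, 0.1448]
tcp_rot: [-0.003, 0.407, 0.914, -0.0]
contact_force: [0.2, 0.2, 0.5]
finger_gap: 0.479
grasp_force: 0.0
```

Request:
arm_command(
  hand=[-0.05,-0.05,-0.05,-0.05,-0.05,-0.05,-0.05,-0.05,-0.05,-0.05,-0.05,-0.05],
  offset=[
    [-0.0006,-0.0115,0],
    [-0.0006,-0.0115,0],
    [-0.0006,-0.0115,0],
    [-0.0006,-0.0115,0],
    [-0.0006,-0.0115,0],
    [-0.0006,-0.0115,0],
    [-0.0006,-0.0115,0],
    [-0.0006,-0.0115,0],
    [-0.0006,-0.0115,0],
    [-0.0006,-0.0115,0],
    [-0.0006,-0.0115,0],
    [-0.0006,-0.0115,0],
  ],
  spin=[-5.73,-5.73,-5.73,-5.73,-5.73,-5.73,-5.73,-5.73,-5.73,-5.73,-5.73,-5.73],
)

```text
clock: 7.85
eef_pos: [0.5531, -0.2992, 0.1487]
tcp_rot: [0.001, -0.183, 0.983, -0.0]
contact_force: [1.3, 0.2, -0.3]
finger_gap: 0.474
grasp_force: 0.0
```

Request:
arm_command(
  hand=[-0.05,-0.05,-0.05],
  offset=[
    [0,0,0],
    [0,-0.004,0],
    [0,0,0],
  ],
  spin=[0,0,0],
)

```text
clock: 8.15
eef_pos: [0.5541, -0.3037, 0.1478]
tcp_rot: [0.0, -0.179, 0.984, -0.0]
contact_force: [0.4, -0.0, -0.4]
finger_gap: 0.476
grasp_force: 0.0
```

```bash
python3 - <<'E'
from h import *
from scipy.spatial.transform import Rotation as R
s=arm.get_state();M=R.from_quat(s["tcp_rot"],scalar_first=True).as_matrix()
print(s["eef_pos"],np.degrees(np.arctan2(M[1,0],M[0,0])),s["finger_gap"],s["contact_force"])
print("target knob in tool",M.T@(np.array([.5525,-.2997,.147])-s["eef_pos"]))
w=viewer.snapshot("wrist");cv2.imwrite("pics/w2.png",w["img"][...,::-1])
E
```

```text
[ 0.55407988 -0.30370797  0.14775707] -159.31880970037895 0.4764101656001299 [ 0.44010002 -0.04637859 -0.41908385]
target knob in tool [6.27464968e-05 4.30828805e-03 7.53495468e-04]
```

View pics/w2.png

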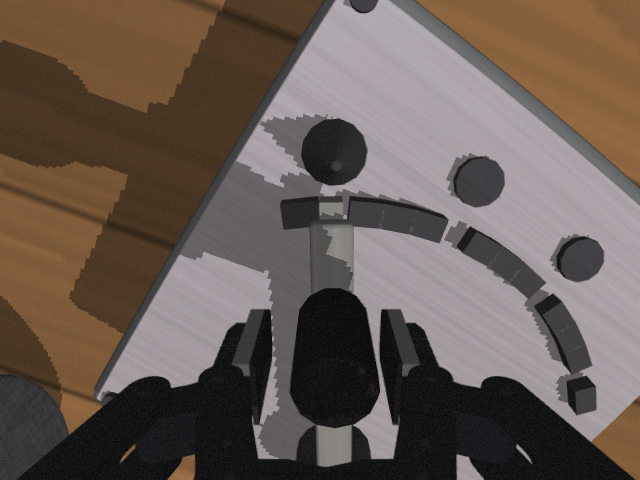

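The wrist view shows the lever's nose at (331,208), seated in the gap right under the cone at (334,152). I'll recentre, lift straight off, then check.

Request:
arm_command(
  hand=[-0.05,-0.05,-0.05,-0.05,-0.05,-0.05,-0.05,-0.05],
  offset=[
    [0,0.003,0],
    [0,0,-0.02],
    [0,0,-0.03],
    [0,0,-0.04],
    [0,0,-0.04],
    [-0.03,0,-0.01],
    [0,0,0],
    [0,0,0],
  ],
  spin=[0,0,0,0,0,0,0,0],
)

```text
clock: 9.0
eef_pos: [0.581, -0.2886, 0.287]
tcp_rot: [-0.0, -0.181, 0.983, 0.0]
contact_force: [-0.3, -0.5, -0.7]
finger_gap: 0.476
grasp_force: 0.0
```

```bash
python3 - <<'E'
from h import *
p=viewer.snapshot("side");cv2.imwrite("pics/s2.png",p["img"][150:450,200:600,::-1].repeat(2,0).repeat(2,1)[:600,:800])
s=arm.get_state();print(s["clock"],s["eef_pos"],s["contact_force"])
E
```

```text
9.05 [ 0.58001685 -0.28947609  0.28631751] [-0.61178679  0.17902911 -0.09697855]
```

View pics/s2.png

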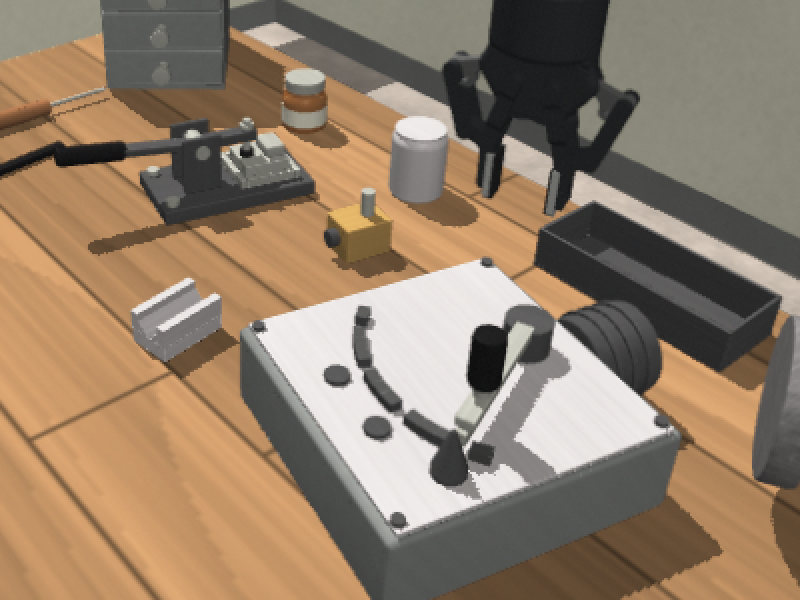

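The side view shows the lever resting in the notch at the cone (450,455). The clamp handle is down at (90,153), and the V-block and magnet base look undisturbed. The gripper is clear, so I'm handing the job in.

```bash
python3 -c "
from station import arm
print(arm.finish_job())"
```

```text
the job is handed in; nothing more can be done
None
```

The clamp handle is latched down on the insert and the stroke lever rests in the cone-marked notch (1.2 rad), as seen in the last camera view. I handed the job in at about 9 s; no verdict came back.

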